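# Set out the drawing-contest cups on their plinths

## Task

Set out the prizes for the drawing contest: stand each of the four two-handled cups upright in the middle of one of the four wooden plinths, the tallest cup on the tallest plinth and so on down to the smallest cup on the lowest plinth. Set them down gently, and leave the star trophy and the drinking glass standing where they are.

Things in the scene. Friction and masses are not known exactly. Their poses are not given: they have to be found in the camera images.
- cup_a_mid (a point): The tallest of four loose brass two-handled cups: 135 mm high, about 400 g, black base 62 mm across, thin stem, open bowl 54 mm in outside diameter, straight-sided over its top 51 mm, wall 2.5 mm. Wire handles stand out along its own +y and -y (90 mm across both), so the bowl is free to be gripped along its x. Point: on its axis, 67.5 mm above its underside. z is up.
- cup_b_mid (a point): The second tallest of four loose brass two-handled cups: 115 mm high, about 280 g, black base 53 mm across, thin stem, open bowl 46 mm in outside diameter, straight-sided over its top 44 mm, wall 2.5 mm. Wire handles stand out along its own +y and -y (78 mm across both), so the bowl is free to be gripped along its x. Point: on its axis, 57.5 mm above its underside. z is up.
- cup_c_mid (a point): The third tallest of four loose brass two-handled cups: 95 mm high, about 180 g, black base 44 mm across, thin stem, open bowl 38 mm in outside diameter, straight-sided over its top 36 mm, wall 2.5 mm. Wire handles stand out along its own +y and -y (65 mm across both), so the bowl is free to be gripped along its x. Point: on its axis, 47.5 mm above its underside. z is up.
- cup_d_mid (a point): The smallest of four loose brass two-handled cups: 75 mm high, about 110 g, black base 34 mm across, thin stem, open bowl 30 mm in outside diameter, straight-sided over its top 28 mm, wall 2.5 mm. Wire handles stand out along its own +y and -y (52 mm across both), so the bowl is free to be gripped along its x. Point: on its axis, 37.5 mm above its underside. z is up.
- plinth_a_top (a point): The tallest of four pale wooden display plinths (square foot and top boards, slightly narrower body), fixed to the table, top 100 x 100 mm, 85 mm high. This point is the centre of its flat top; x and y run parallel to its sides, z is up.
- plinth_b_top (a point): The second tallest of four pale wooden display plinths (square foot and top boards, slightly narrower body), fixed to the table, top 100 x 100 mm, 65 mm high. This point is the centre of its flat top; x and y run parallel to its sides, z is up.
- plinth_c_top (a point): The third tallest of four pale wooden display plinths (square foot and top boards, slightly narrower body), fixed to the table, top 100 x 100 mm, 45 mm high. This point is the centre of its flat top; x and y run parallel to its sides, z is up.
- plinth_d_top (a point): The lowest of four pale wooden display plinths (square foot and top boards, slightly narrower body), fixed to the table, top 100 x 100 mm, 25 mm high. This point is the centre of its flat top; x and y run parallel to its sides, z is up.
- star_mid (a point): A trophy of another kind, loose, to be left alone: a grey metal five-pointed star on a small black block (40 x 56 mm), 96 mm high in all. This point is 48 mm above its underside. z is up.
- tumbler_mid (a point): A plain drinking glass without handles, loose, to be left alone: 62 mm across the rim, 85 mm high. This point is on its axis half-way up. z is up.
Mind the look-alikes: they are no part of the job. What is shaped like the part that bears plinth_c_top but red is not meant. Leave any green look-alike of the part that bears cup_b_mid alone.

How it is judged (in metres and radians):
At the end, for the whole second after the job is handed in: Every cup stands upright (within 0.1 rad) and at rest on the plinth of its own rank in height, tallest on tallest down to smallest on lowest, its axis within 15 mm of the centre of the plinth's top and its underside on that top (within 5 mm) (horizontal distance between cup_a_mid and plinth_a_top below 0.015 m and z of cup_a_mid in the frame of plinth_a_top between 0.0625 and 0.0725 m and angle between each of cup_a_mid, cup_b_mid, cup_c_mid, cup_d_mid's own z axis and vertical below 0.1 rad and linear speed of each of cup_a, cup_b, cup_c, cup_d below 0.02 m/s and horizontal distance between cup_b_mid and plinth_b_top below 0.015 m and z of cup_b_mid in the frame of plinth_b_top between 0.0525 and 0.0625 m and horizontal distance between cup_c_mid and plinth_c_top below 0.015 m and z of cup_c_mid in the frame of plinth_c_top between 0.0425 and 0.0525 m and horizontal distance between cup_d_mid and plinth_d_top below 0.015 m and z of cup_d_mid in the frame of plinth_d_top between 0.0325 and 0.0425 m); the robot touches nothing.
It fails at once if the star trophy is pushed away or knocked over (distance of star_mid from where it was at the start of the episode above 0.03 m).
It fails at once if the drinking glass is pushed away or knocked over (distance of tumbler_mid from where it was at the start of the episode above 0.03 m).
It fails at once if a cup is slammed down on its plinth (more than 80 N between them) (contact force between cup_a and plinth_a above 80 N or contact force between cup_b and plinth_b above 80 N or contact force between cup_c and plinth_c above 80 N or contact force between cup_d and plinth_d above 80 N).
It fails at once if a cup is dropped or knocked over (moving faster than 0.5 m/s with no finger on it, a fall of some 13 mm) ((linear speed of cup_a above 0.5 m/s and contact force between cup_a and the fingers below 0.1 N) or (linear speed of cup_b above 0.5 m/s and contact force between cup_b and the fingers below 0.1 N) or (linear speed of cup_c above 0.5 m/s and contact force between cup_c and the fingers below 0.1 N) or (linear speed of cup_d above 0.5 m/s and contact force between cup_d and the fingers below 0.1 N)).
It also fails if it takes over 106 s, if anything falls off the work surface, if the arm or the gripper's body presses on something with over 40 N, if the wrist force passes 120 N, or if a joint passes its speed limit or range.

## Robot

A 7-joint arm with a two-finger parallel gripper is mounted at the origin on the work surface. World frame = base frame: x ahead of the robot, y to its left, z up, the work surface at z = 0. Lengths are in mm, angles in degrees, forces in N, time in s.
With the tool pointing down it reaches from about 425 to 825 mm from the base axis. Payload 3.6 kg.
Tool frame: the origin (TCP) lies at the centre of the arm's flange, where the gripper is bolted on; the fingertips stand 173 mm ahead of it and the grasp point (between the pads) lies 155 mm ahead of it; x points along the fingers, y is the direction in which the jaws open and shut, and the axes are right-handed (so a half turn about x gives the same grasp; the last joint's range is limited). The gripper opens to 85 mm and grips with 20 to 120 N. Pads are 22 mm wide; open, the fingers measure 114 mm over their backs; the gripper's body (76 mm by 85 mm) begins 54 mm behind the grasp point. The pads swing forward as they close: fully open they stand 13 mm farther back than shut.
Start: joints at [74.227, 35.231, -0.722, 81.555, 0.464, 63.22, -2.315], TCP at [160.067, -629.964, 404.697] pointing down, gripper open.
Joint ranges: [-178.69, 178.69], [-17.37, 117.87], [-77.05, 75.6], [15.02, 138.74], [-78.02, 258.01], [0.78, 113.62], [-162.83, 162.83]. Speed limits (degrees/s): [159.86, 159.86, 180, 180, 180, 180, 180].

## Interface

Orientations are given as [roll, pitch, yaw] about the fixed x, y, z axes, in that order (R = Rz(yaw) Ry(pitch) Rx(roll)).
In Python, from workcell import robot gives the robot as it stands. The module is installed in compiled form; this text tells all that it offers.
- The arm moves only by the tool move_arm, never from a script. Its argument "steps" is one flat list of numbers, 4 for each row, row after row: the shift along the tool's x, y, z in m, then the turn about the tool's x in rad. In form: [x, y, z, turn, x, y, z, turn, ...]. A call has exactly 8 rows; each row is the pose to reach, as a shift and turn from the pose commanded when the call began, along the tool's axes at that moment; what a row does not reach only later rows make up. A row lasts 1/8 s, in which the tool goes at most 62.5 mm and 10.7 degrees, less where a joint would pass 70% of its speed; a pose out of reach is approached as far as the arm can. A call with a gripper value outside its range is refused whole. "gripper" is the closure, from -1 (fully open) to 1 (shut), so that 0 is half open, set as the call begins (left out, the last holds). The fingers move at their own pace and stop on an object; "newtons" is the grip in N (left out, the last holds). Time passes only in rows, so rows that repeat a pose let the fingers close, or fill a call up. It gives the time, the measured TCP pose, the force and the opening at its end, in the units of the state.
- robot.get_state(): the state, without advancing time (a new reading comes with each control period).
- robot.snapshot(name): name is "scene" or "top"; returns the picture (400x640x3 uint8, blue, green, red); there is no depth.
- robot.camera_info(name): a dict with "fx", "fy", "cx", "cy" (pixels), "distortion" ([k1, k2, p1, p2, k3] as OpenCV has them; the pictures are not rectified), "eye" and "attitude" of the camera in the world. Camera axes: x right, y down, z forward; pixel columns grow to the right and rows downward; lengths in mm; the calibration is good to about 2 mm. A picture is of the moment at which its call begins. camera_info takes no time and is no camera call.
- robot.finish_job(): hands the job in, once; it reports no verdict.
The state is a dict: "t": time; "q": joint angles; "joint_vel": joint speeds; "effort": joint torques, N m; "eef_pos": TCP position; "eef_rot": TCP orientation; "ft_force": force on the tool from outside, world axes, zero at the start; "wrist_torque": the same for the moment, N m; "width": opening from 0.0 (shut) to 1.0 (fully open).
Only numpy, scipy, OpenCV 4.12 (cv2) and the standard library are available. Lean on these libraries where they do the work, as an engineer would, in place of code of your own. Each camera call takes 0.05 s, during which the arm holds its last target. There are 200 camera calls.

## Working session

There is one attempt and no reset: what is moved stays moved. The work goes in short steps, Python scripts to look and compute and a tool call to move; the robot and the scene stay as the last step left them, time stands still between calls to the robot, and variables do not carry over. Pictures are saved under pics/ and viewed, about 12 in all and at most 16, crops included, and the job is handed in when it is done.

Besides the shell and the picture viewer there is one more tool, called after "Emit:" as name(argument=value, ...) on one line, values as JSON. move_arm: Moves the arm, as the interface text tells. Its arguments: {"type":"object","properties":{"steps":{"type":"array"},"gripper":{"type":"number"},"newtons":{"type":"number"}},"required":["steps"]}

```bash
mkdir -p pics
python3 - <<'E'
from workcell import robot
import cv2
s=robot.get_state(); print(s)
for n in("scene","top"):
    cv2.imwrite(f"pics/{n}0.png",robot.snapshot(n)); print(robot.camera_info(n))
E
```

```text
{'t': 0.0, 'q': array([74.2284943 , 35.290819  , -0.72313399, 81.64549347,  0.46328566,
       63.22045575, -2.31613992]), 'joint_vel': array([-0.02848924,  0.01705319, -0.04380518,  0.06898586,  0.13647648,
        0.05528086, -0.05033053]), 'effort': array([ 7.94841731e-05, -4.69214952e+01,  2.59262715e-01, -1.71033061e+01,
        9.99513228e-03,  9.78975993e-03, -1.81188091e-05]), 'eef_pos': array([ 159.9688248 , -629.65645114,  403.49564026]), 'eef_rot': array([-89.44590734,  89.84608465, 104.80957002]), 'ft_force': array([ 0.61546728, -0.70777962,  0.66449223]), 'wrist_torque': array([-0.04676507,  0.04503797,  0.01829952]), 'width': 0.9966675904618418}
{'fx': 503.0601331679618, 'fy': 503.0601331679618, 'cx': 319.96788347919926, 'cy': 203.9928787112062, 'distortion': array([0.03035117, 0.        , 0.        , 0.        , 0.        ]), 'eye': array([1350.11398097,   99.26655914, 1015.90592013]), 'attitude': array([-136.36655079,   -0.98201869,   97.42316797])}
{'fx': 520.2844646459242, 'fy': 520.2844646459242, 'cx': 320.31199195493866, 'cy': 202.5654070884121, 'distortion': array([-0.05315862,  0.        ,  0.        ,  0.        ,  0.        ]), 'eye': array([ 229.89275077,   -4.17580058, 1469.37811462]), 'attitude': array([-169.45845155,    1.08805964,  -91.24341199])}
```

View pics/scene0.png

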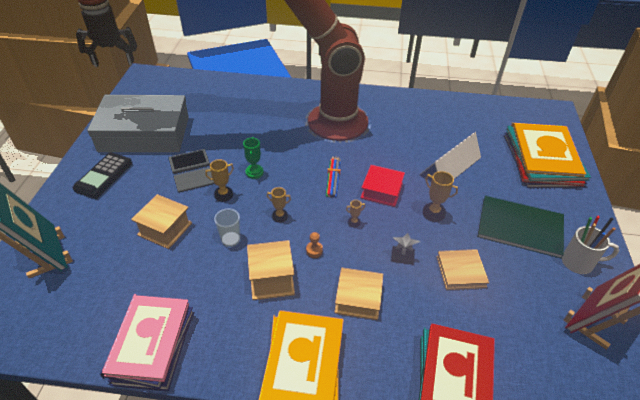

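View pics/top0.png

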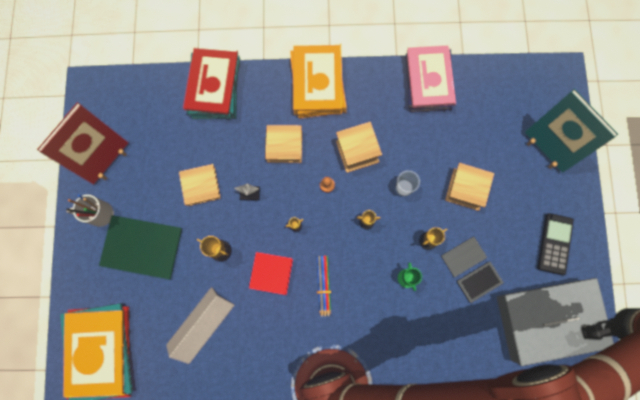

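The scene view shows four brass cups at about A(440,192), B(220,178), C(279,202) and D(355,210), and wooden plinths at about (162,220), (271,268), (360,292) and (462,268). In the top view the cups are A(212,247), B(433,237), C(368,218) and D(294,223), and the plinths are at (200,184), (284,143), (358,145) and (470,185).

These could be mistaken for the targets:
- the green cup at scene (253,158), top (410,277)
- the red block at scene (383,184), top (271,273)
- the brown pawn-like piece at scene (315,246), top (327,184)

I'll check the choice in one close crop of each view.

```bash
cat > h.py <<'E'
import numpy as np, cv2
from scipy.spatial.transform import Rotation as Ro
from workcell import robot
def ray(n,px):
    c=robot.camera_info(n)
    K=np.array([[c['fx'],0,c['cx']],[0,c['fy'],c['cy']],[0,0,1]])
    p=cv2.undistortPoints(np.array([[px]],float),K,c['distortion'])[0,0]
    R=Ro.from_euler('xyz',c['attitude'],degrees=True).as_matrix()
    d=R@np.r_[p,1]; return np.array(c['eye']),d/np.linalg.norm(d)
def plane(n,px,z):
    e,d=ray(n,px); return (e+d*(z-e[2])/d[2])
def tri(ps,pt):
    e1,d1=ray('scene',ps);e2,d2=ray('top',pt)
    a=np.linalg.lstsq(np.c_[d1,-d2],e2-e1,rcond=None)[0]
    p,q=e1+a[0]*d1,e2+a[1]*d2
    return (p+q)/2,np.linalg.norm(p-q)
def project(n,P):
    c=robot.camera_info(n)
    K=np.array([[c['fx'],0,c['cx']],[0,c['fy'],c['cy']],[0,0,1]])
    R=Ro.from_euler('xyz',c['attitude'],degrees=True).as_matrix()
    r=cv2.Rodrigues(R.T)[0]; return cv2.projectPoints(np.array(P,float).reshape(-1,3),r,-R.T@np.array(c['eye']),K,c['distortion'])[0][:,0]
E
python3 - <<'E'
import cv2,numpy as np
s=cv2.imread('pics/scene0.png');t=cv2.imread('pics/top0.png')
cv2.imwrite('pics/c1.png',cv2.resize(s[130:325,125:495],None,fx=2.15,fy=2.15,interpolation=3))
cv2.imwrite('pics/c2.png',cv2.resize(t[115:290,170:505],None,fx=2.35,fy=2.35,interpolation=3))
for n,im in(('s',s),('t',t)):
    h=cv2.cvtColor(im,cv2.COLOR_BGR2HSV)
    m=cv2.inRange(h,(8,60,185),(28,200,255)); m=cv2.morphologyEx(m,cv2.MORPH_OPEN,np.ones((3,3)));m=cv2.morphologyEx(m,cv2.MORPH_CLOSE,np.ones((3,3)))
    for c in cv2.findContours(m,0,1)[0]:
        a=cv2.contourArea(c)
        if 500<a<3000: 
            M=cv2.moments(c); print(n,a,M['m10']/M['m00'],M['m01']/M['m00'],cv2.approxPolyDP(c,4,True)[:,0].tolist())
E
```

```text
s 1487.5 359.43899159663863 288.4849299719888 [[341, 269], [336, 302], [379, 308], [382, 274]]
s 1237.0 462.9287254109404 266.7818647264888 [[440, 252], [448, 283], [487, 281], [477, 250]]
s 1422.5 269.50169888693614 259.5940246045694 [[289, 242], [248, 245], [249, 278], [292, 274]]
s 1076.5 159.50317386592351 213.18718067812355 [[156, 195], [133, 219], [164, 231], [186, 206]]
t 1090.0 198.50504587155964 184.06743119266056 [[212, 165], [180, 172], [185, 203], [217, 196]]
t 1174.5 471.6333191428976 184.4152121470129 [[459, 164], [451, 195], [484, 205], [492, 173]]
t 1094.5 283.24288107202676 141.80706563118622 [[267, 126], [267, 158], [300, 157], [300, 126]]
t 1162.0 358.5357142857143 143.01764199655767 [[370, 123], [337, 132], [347, 163], [380, 154]]
t 2017.5 318.4299049979347 70.6657579512598 [[341, 44], [293, 45], [291, 62], [298, 52], [303, 56], [305, 101], [335, 100], [335, 57], [341, 57]]
```

View pics/c1.png

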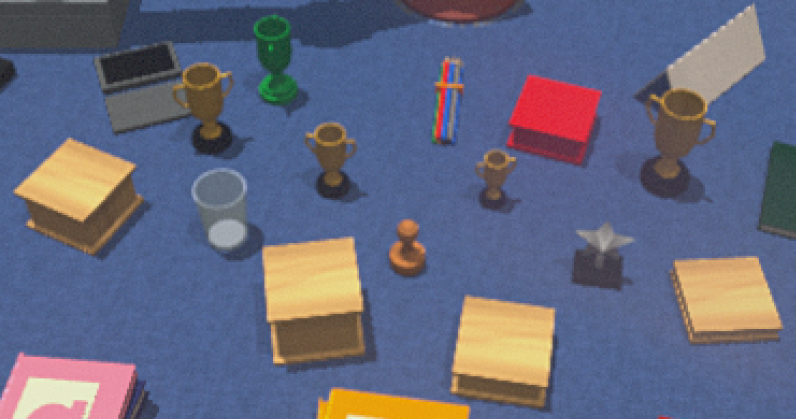

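View pics/c2.png

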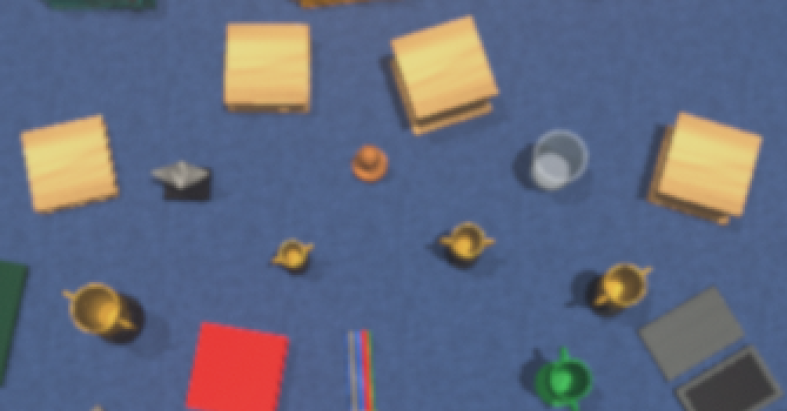

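The crops confirm the choice. The four brass cups have handles and black bases, the green cup and red block are clearly different, and the plinths' side faces show their height order. Next I triangulate.

Run:
```python
from h import *
P={'s':[(159.5,213.2),(269.5,259.6),(359.4,288.5),(462.9,266.8)],'t':[(471.6,184.4),(358.5,143),(283.2,141.8),(198.5,184.1)]}
# plinths: corner-mean too
cs=[[[156,195],[133,219],[164,231],[186,206]],[[289,242],[248,245],[249,278],[292,274]],[[341,269],[336,302],[379,308],[382,274]],[[440,252],[448,283],[487,281],[477,250]]]
ct=[[[459,164],[451,195],[484,205],[492,173]],[[370,123],[337,132],[347,163],[380,154]],[[267,126],[267,158],[300,157],[300,126]],[[212,165],[180,172],[185,203],[217,196]]]
for i in range(4):
    p,g=tri(P['s'][i],P['t'][i]); q,g2=tri(np.mean(cs[i],0),np.mean(ct[i],0)); 
    w=np.array([plane('top',c,p[2])[:2] for c in ct[i]]); sd=np.linalg.norm(w-np.roll(w,1,0),axis=1)
    print('plinth',p.round(1),round(g,1),'corners',q.round(1),round(g2,1),'sides',sd.round())
f1=lambda u:(125+(u[0]+.5)/2.15-.5,130+(u[1]+.5)/2.15-.5); f2=lambda u:(170+(u[0]+.5)/2.35-.5,115+(u[1]+.5)/2.35-.5)
R={'a':((683,103),(98,308),135,((68,293),(130,325))),'b':((204,75),(624,284),115,((600,303),(650,269))),'c':((330,132),(468,240),95,((443,242),(493,240))),'d':((497,158),(292,253),75,((274,261),(311,246)))}
for k,(u,v,h,hh) in R.items():
    p,g=tri(f1(u),f2(v)); a,b=[plane('top',f2(x),h*.85) for x in hh]
    m=(a+b)/2; d=b-a
    print(k,p.round(1),'gap',round(g,1),'rim plane t',plane('top',f2(v),h)[:2].round(1),'s',plane('scene',f1(u),h)[:2].round(1),'handle mid',m[:2].round(1),'span',np.linalg.norm(d).round(),'dir',np.degrees(np.arctan2(d[1],d[0])).round(1))
# brass masks
for n in('scene','top'):
    im=cv2.imread(f'pics/{n}0.png'); hsv=cv2.cvtColor(im,cv2.COLOR_BGR2HSV)
    m=cv2.inRange(hsv,(10,110,60),(30,255,255))
    for c in cv2.findContours(m,0,1)[0]:
        if 40<cv2.contourArea(c)<700:
            x,y,w,h=cv2.boundingRect(c); print(n,(x,y,w,h),cv2.contourArea(c))
s=robot.get_state(); M=Ro.from_euler('xyz',s['eef_rot'],degrees=True).as_matrix(); print(M.round(3))
```

```text
plinth [ 534.  -404.5   57.6] 0.8 corners [ 534.  -403.6   59.5] 0.5 sides [95. 92. 94. 95.]
plinth [655.1 -93.3  77.7] 0.3 corners [655.2 -93.3  77.3] 0.2 sides [94. 96. 94. 95.]
plinth [677.2 120.4  36.4] 0.9 corners [677.1 120.   37.2] 2.0 sides [96. 96. 94. 93.]
plinth [563.8 368.1  16.6] 1.5 corners [563.9 367.9  17.9] 1.8 sides [93. 95. 93. 94.]
a [372.7 302.8 130.4] gap 3.6 rim plane t [372.2 299.9] s [377.3 303.6] handle mid [373.3 303.5] span 80.0 dir -118.0
b [ 387.4 -281.9  111. ] gap 2.5 rim plane t [ 387.2 -282.4] s [ 391.7 -278.9] handle mid [ 386.9 -287. ] span 69.0 dir -57.8
c [ 444.6 -112.3   92.1] gap 0.6 rim plane t [ 444.2 -112.4] s [ 447.4 -111.4] handle mid [ 445.2 -113.5] span 57.0 dir -89.1
d [437.8  90.3  70.4] gap 1.6 rim plane t [437.1  89.3] s [442.1  91.2] handle mid [438.2  89.4] span 46.0 dir -69.1
scene (591, 333, 19, 14) 50.0
scene (307, 233, 15, 24) 151.0
scene (138, 221, 53, 27) 97.5
scene (268, 188, 19, 11) 105.5
scene (428, 172, 26, 14) 219.5
scene (206, 160, 26, 35) 392.5
scene (84, 36, 9, 11) 44.5
scene (325, 0, 77, 8) 366.5
scene (266, 0, 38, 26) 609.5
top (199, 236, 28, 21) 354.5
top (423, 229, 22, 17) 240.0
top (287, 219, 15, 10) 87.5
top (358, 211, 21, 14) 150.5
top (321, 178, 13, 14) 125.0
[[-0.001  0.246 -0.969]
 [ 0.002 -0.969 -0.246]
 [-1.    -0.002  0.   ]]
```

```bash
cat >> h.py <<'E'
def go(xyz,jaw=None):
    s=robot.get_state(); M=Ro.from_euler('xyz',s['eef_rot'],degrees=True).as_matrix()
    psi=np.degrees(np.arctan2(M[1,1],M[0,1])); tilt=np.degrees(np.arccos(-M[2,0]))
    t=0 if jaw is None else -((jaw-psi+90)%180-90)
    print('t',round(s['t'],2),'pos',s['eef_pos'].round(1),'jaw',psi.round(1),'tilt',tilt.round(2),'w',round(s['width'],3),'f',s['ft_force'].round(1),'q7',s['q'][6].round())
    print('-> shift',(M.T@(np.array(xyz)-s['eef_pos'])/1000).round(4),'turn',np.radians(t).round(4))
E
python3 - <<'E'
from h import *
P={'b':((159.5,213.2),(471.6,184.4),65),'a':((269.5,259.6),(358.5,143),85),'c':((359.4,288.5),(283.2,141.8),45),'d':((462.9,266.8),(198.5,184.1),25)}
for k,(s,t,z) in P.items():
    print(k,plane('top',t,z).round(1),plane('scene',s,z).round(1))
go([388,-283,400],32)
E
```

```text
b [ 532.3 -402.    65. ] [ 540.2 -401.    65. ]
a [652.9 -92.7  85. ] [660.5 -91.9  85. ]
c [674.6 119.2  45. ] [683.1 120.6  45. ]
d [561.9 365.2  25. ] [570.3 366.6  25. ]
t 0.1 pos [ 160.  -629.7  403.6] jaw -75.7 tilt 0.14 w 1.003 f [-0.2 -0.8  0. ] q7 -2.0
-> shift [ 0.0043 -0.2799 -0.3064] turn 1.2611
```

Emit:
move_arm(steps=[0,-0.035,-0.038,-0.18,0,-0.07,-0.076,-0.36,0,-0.105,-0.115,-0.54,0,-0.14,-0.153,-0.72,0,-0.175,-0.191,-0.9,0,-0.21,-0.23,-1.08,0,-0.245,-0.268,-1.26,0,-0.28,-0.306,-1.44], gripper=-1, newtons=40)

```text
t: 1.1
eef_pos: [388.2, -281.8, 404.6]
eef_rot: [-113.5, 90.0, 163.6]
ft_force: [0.8, -0.9, 0.6]
width: 0.997
```

```bash
python3 -c "
from h import *
go([388.5,-282,252],32)"
```

```text
t 1.1 pos [ 388.2 -281.8  404.6] jaw 7.1 tilt 0.02 w 0.997 f [ 0.8 -0.9  0.6] q7 27.0
-> shift [0.1526 0.0003 0.0003] turn -0.4348
```

Emit:
move_arm(steps=[0.01,0,0,-0.08,0.02,0,0,-0.16,0.035,0,0,-0.24,0.05,0,0,-0.32,0.065,0,0,-0.4,0.075,0,0,-0.435,0.082,0,0,-0.435,0.085,0,0,-0.435])

```text
t: 2.1
eef_pos: [387.7, -283.2, 319.5]
eef_rot: [-158.1, 90.0, 143.5]
ft_force: [0.5, -0.4, -0.6]
width: 1.005
```

```bash
python3 -c "
from h import *
s=robot.snapshot('scene');t=robot.snapshot('top')
a=cv2.resize(s[100:240,140:320],None,fx=2.2,fy=2.2,interpolation=3)
b=cv2.resize(t[180:320,360:540],None,fx=2.2,fy=2.2,interpolation=3)
cv2.imwrite('pics/b1.png',np.hstack([a,b]))
go([388.5,-282,252],32)"
```

```text
t 2.2 pos [ 387.7 -283.2  319.7] jaw 31.7 tilt 0.01 w 0.997 f [-0.1 -0.9  0.2] q7 43.0
-> shift [ 0.0677  0.0013 -0.0006] turn -0.0058
```

View pics/b1.png

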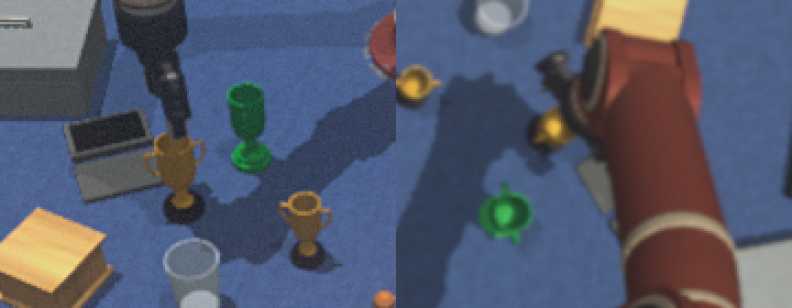

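The gripper hangs over cup B: in the left crop the fingertips are at (178,120) and the cup axis is at (177,150), with the handles to either side. I'll descend and then close.

Emit:
move_arm(steps=[0.01,0.001,0,0,0.022,0.001,0,0,0.036,0.001,0,0,0.048,0.001,0,0,0.058,0.001,0,0,0.065,0.001,0,0,0.068,0.001,0,0,0.068,0.001,0,0])

```text
t: 3.2
eef_pos: [388.6, -282.7, 251.7]
eef_rot: [59.9, 90.0, 1.6]
ft_force: [-0.1, 0.5, 0.1]
width: 1.0
```

Emit:
move_arm(steps=[0,0,0,0,0,0,0,0,0,0,0,0,0,0,0,0,0,0,0,0,0,0,0,0,0,0,0,0,0,0,0,0], gripper=1, newtons=40)

```text
t: 4.2
eef_pos: [388.9, -282.7, 252.1]
eef_rot: [35.1, 89.9, -23.2]
ft_force: [0.4, -0.0, 6.1]
width: 0.517
```

```bash
python3 -c "
from h import *
go([534.5,-402,410])"
```

```text
t 4.2 pos [ 388.9 -282.7  252.1] jaw 31.7 tilt 0.06 w 0.517 f [ 0.4 -0.   6.1] q7 38.0
-> shift [-0.1577  0.0613  0.1782] turn 0.0
```

Emit:
move_arm(steps=[-0.005,0,0,0,-0.012,0,0,0,-0.025,0,0,0,-0.042,0,0,0,-0.06,0,0,0,-0.08,0,0,0,-0.095,0,0,0,-0.1,0,0,0])

```text
t: 5.2
eef_pos: [388.6, -282.7, 352.8]
eef_rot: [21.7, 89.9, -36.7]
ft_force: [0.2, 0.1, -3.1]
width: 0.515
```

Emit:
move_arm(steps=[0,0.003,0.008,0,0,0.008,0.025,0,0,0.018,0.053,0,0,0.03,0.086,0,0,0.042,0.12,0,0,0.052,0.15,0,0,0.059,0.17,0,0,0.061,0.178,0])

```text
t: 6.2
eef_pos: [534.6, -402.9, 349.8]
eef_rot: [-163.5, 89.9, 138.1]
ft_force: [-0.4, 0.4, -2.7]
width: 0.518
```

```bash
python3 -c "
from h import *
s=robot.snapshot('scene');t=robot.snapshot('top')
a=cv2.resize(s[110:270,80:260],None,fx=2.2,fy=2.2,interpolation=3)
b=cv2.resize(t[110:270,400:580],None,fx=2.2,fy=2.2,interpolation=3)
cv2.imwrite('pics/b2.png',np.hstack([a,b]))
go([534.5,-402,319])"
```

```text
t 6.3 pos [ 534.1 -402.5  350.3] jaw 31.7 tilt 0.11 w 0.523 f [-1.2 -0.5 -2.7] q7 50.0
-> shift [ 0.0313  0.0006 -0.0001] turn 0.0
```

View pics/b2.png

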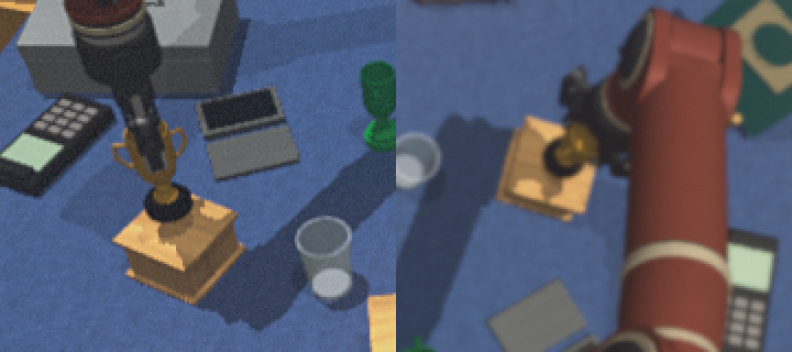

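The cup is held upright over plinth B, with about 33 mm to go. I'll lower it slowly.

Emit:
move_arm(steps=[0.005,0.001,0,0,0.011,0.001,0,0,0.017,0.001,0,0,0.022,0.001,0,0,0.026,0.001,0,0,0.029,0.001,0,0,0.031,0.001,0,0,0.032,0.001,0,0])

```text
t: 7.3
eef_pos: [534.8, -401.6, 319.6]
eef_rot: [104.0, 90.0, 45.7]
ft_force: [0.6, 0.3, -2.5]
width: 0.521
```

Emit:
move_arm(steps=[0.0003,0,0,0,0.0006,0,0,0,0.0009,0,0,0,0.0012,0,0,0,0.0014,0,0,0,0.0016,0,0,0,0.0018,0,0,0,0.002,0,0,0])

```text
t: 8.3
eef_pos: [534.8, -401.6, 317.7]
eef_rot: [155.4, 90.0, 97.1]
ft_force: [0.4, -0.3, -3.2]
width: 0.519
```

Emit:
move_arm(steps=[0.0004,0,0,0,0.0008,0,0,0,0.0012,0,0,0,0.0016,0,0,0,0.002,0,0,0,0.0023,0,0,0,0.0025,0,0,0,0.0025,0,0,0])

```text
t: 9.3
eef_pos: [534.9, -401.5, 317.2]
eef_rot: [-2.2, 89.9, -60.5]
ft_force: [-2.3, 2.4, 7.6]
width: 0.521
```

Contact at z 317 with 7.6 N. I'll release and raise the arm.

Emit:
move_arm(steps=[0,0,0,0,0,0,0,0,0,0,0,0,0,0,0,0,0,0,0,0,-0.005,0,0,0,-0.015,0,0,0,-0.03,0,0,0], gripper=-1)

```text
t: 10.3
eef_pos: [534.8, -401.6, 346.1]
eef_rot: [151.6, 90.0, 93.3]
ft_force: [1.3, 0.1, -0.1]
width: 0.999
```

Emit:
move_arm(steps=[-0.015,0,0,0,-0.03,0,0,0,-0.045,0,0,0,-0.06,0,0,0,-0.075,0,0,0,-0.085,0,0,0,-0.09,0,0,0,-0.09,0,0,0])

```text
t: 11.3
eef_pos: [534.8, -401.6, 435.3]
eef_rot: [54.2, 90.0, -4.1]
ft_force: [0.3, 1.1, -0.0]
width: 1.001
```

```bash
python3 -c "
from h import *
go([445.5,-112,400],1)"
```

```text
t 11.3 pos [ 534.8 -401.6  435.3] jaw 31.7 tilt 0.0 w 1.001 f [ 0.3  1.1 -0. ] q7 52.0
-> shift [ 0.0353  0.0761 -0.2933] turn 0.5356
```

Emit:
move_arm(steps=[0,0.006,-0.022,0.05,0,0.016,-0.062,0.15,0.01,0.028,-0.11,0.25,0.03,0.042,-0.163,0.35,0.055,0.056,-0.215,0.45,0.08,0.068,-0.26,0.52,0.1,0.075,-0.287,0.536,0.11,0.0765,-0.294,0.536])

```text
t: 12.3
eef_pos: [444.7, -109.6, 324.3]
eef_rot: [-110.5, 89.9, 160.6]
ft_force: [-0.0, -0.6, -0.1]
width: 1.002
```

```bash
python3 -c "
from h import *
s=robot.snapshot('scene');t=robot.snapshot('top')
a=cv2.resize(s[130:270,150:330],None,fx=2.2,fy=2.2,interpolation=3)
b=cv2.resize(t[130:270,320:500],None,fx=2.2,fy=2.2,interpolation=3)
cv2.imwrite('pics/b3.png',np.hstack([a,b]))
go([445.5,-112,234],1)"
```

```text
t 12.4 pos [ 445.3 -111.2  324.4] jaw 1.0 tilt 0.12 w 1.002 f [ 0.4 -0.2  0.9] q7 -5.0
-> shift [0.0904 0.0003 0.0008] turn 0.0008
```

View pics/b3.png

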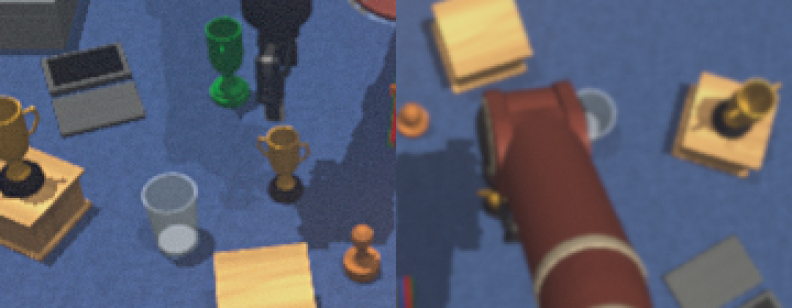

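```bash
python3 -c "
from h import *
P=[[488,-111,165],[403,-111,165],[445.5,-112,95],[445.5,-112,0]]
print(((project('scene',P)-[150,130])*2.2).round(1))"
```

```text
[[272.8 115.3]
 [286.9  64.9]
 [281.8 133.3]
 [285.2 187.7]]
```

The projected fingertip (273,115) and cup rim (282,133) match the picture, so I'll descend on C and grip it.

Emit:
move_arm(steps=[0.012,0,0.001,0,0.028,0,0.001,0,0.044,0,0.001,0,0.06,0,0.001,0,0.075,0,0.001,0,0.085,0,0.001,0,0.09,0,0.001,0,0.09,0,0.001,0])

```text
t: 13.4
eef_pos: [445.6, -112.5, 235.1]
eef_rot: [-1.1, 90.0, -90.1]
ft_force: [0.8, 0.8, 0.1]
width: 0.999
```

Emit:
move_arm(steps=[0,0,0,0,0,0,0,0,0,0,0,0,0,0,0,0,0,0,0,0,0,0,0,0,0,0,0,0,0,0,0,0], gripper=1, newtons=40)

```text
t: 14.4
eef_pos: [445.8, -112.2, 235.7]
eef_rot: [78.2, 89.9, -10.8]
ft_force: [0.6, 0.4, 5.1]
width: 0.424
```

Emit:
move_arm(steps=[-0.005,0,0,0,-0.014,0,0,0,-0.03,0,0,0,-0.055,0,0,0,-0.085,0,0,0,-0.115,0,0,0,-0.135,0,0,0,-0.14,0,0,0])

```text
t: 15.4
eef_pos: [445.3, -112.2, 376.4]
eef_rot: [72.6, 89.9, -16.4]
ft_force: [-0.1, -0.1, -1.5]
width: 0.422
```

```bash
python3 -c "
from h import *
go([677,120,375])"
```

```text
t 15.4 pos [ 445.3 -112.2  376.4] jaw 1.0 tilt 0.11 w 0.422 f [-0.1 -0.1 -1.5] q7 -2.0
-> shift [ 0.0017  0.2356 -0.2282] turn 0.0
```

Emit:
move_arm(steps=[0,0.012,-0.012,0,0,0.04,-0.039,0,0,0.08,-0.077,0,0,0.12,-0.116,0,0,0.16,-0.155,0,0,0.2,-0.193,0,0,0.227,-0.22,0,0,0.2355,-0.228,0])

```text
t: 16.4
eef_pos: [677.5, 124.3, 372.6]
eef_rot: [-128.3, 89.8, 142.9]
ft_force: [-0.3, 0.5, -2.3]
width: 0.421
```

Emit:
move_arm(steps=[0.012,0,0,0,0.028,0,0,0,0.045,0,0,0,0.06,0,0,0,0.072,0,0,0,0.081,0,0,0,0.086,0,0,0,0.089,0,0,0])

```text
t: 17.4
eef_pos: [677.2, 119.9, 286.3]
eef_rot: [115.9, 90.0, 26.9]
ft_force: [-0.4, -0.0, -2.6]
width: 0.419
```

```bash
python3 -c "
from h import *
s=robot.snapshot('scene');t=robot.snapshot('top')
a=cv2.resize(s[190:330,270:450],None,fx=2.2,fy=2.2,interpolation=3)
b=cv2.resize(t[80:220,220:400],None,fx=2.2,fy=2.2,interpolation=3)
cv2.imwrite('pics/b4.png',np.hstack([a,b]))
go([677,120,280.5])"
```

```text
t 17.5 pos [677.1 119.8 286.3] jaw 1.0 tilt 0.01 w 0.426 f [-0.5 -1.  -1.8] q7 -26.0
-> shift [ 0.0058 -0.0001 -0.0002] turn 0.0
```

View pics/b4.png

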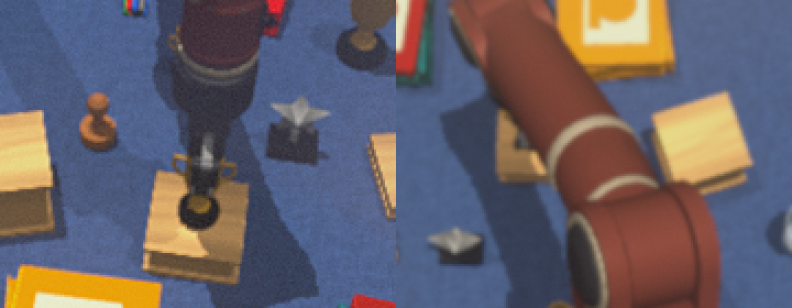

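Cup C hangs about 6 mm above its plinth and looks centred. I'll ease it down.

Emit:
move_arm(steps=[0.0008,0,0,0,0.0016,0,0,0,0.0024,0,0,0,0.0031,0,0,0,0.0037,0,0,0,0.0042,0,0,0,0.0047,0,0,0,0.005,0,0,0])

```text
t: 18.5
eef_pos: [677.0, 119.7, 281.2]
eef_rot: [-105.7, 90.0, 165.2]
ft_force: [0.4, 1.2, -1.4]
width: 0.426
```

Emit:
move_arm(steps=[0.0004,0,0,0,0.0008,0,0,0,0.0012,0,0,0,0.0016,0,0,0,0.0019,0,0,0,0.002,0,0,0,0.002,0,0,0,0.002,0,0,0])

```text
t: 19.5
eef_pos: [677.1, 119.8, 280.8]
eef_rot: [87.0, 90.0, -2.1]
ft_force: [-2.4, -0.7, 6.4]
width: 0.422
```

Emit:
move_arm(steps=[0,0,0,0,0,0,0,0,0,0,0,0,0,0,0,0,0,0,0,0,-0.006,0,0,0,-0.018,0,0,0,-0.035,0,0,0], gripper=-1)

```text
t: 20.5
eef_pos: [677.1, 119.7, 315.3]
eef_rot: [163.9, 90.0, 74.9]
ft_force: [0.2, -1.0, 0.7]
width: 1.004
```

Emit:
move_arm(steps=[-0.015,0,0,0,-0.03,0,0,0,-0.045,0,0,0,-0.055,0,0,0,-0.065,0,0,0,-0.07,0,0,0,-0.07,0,0,0,-0.07,0,0,0])

```text
t: 21.5
eef_pos: [676.9, 119.7, 383.6]
eef_rot: [-78.1, 89.9, -167.1]
ft_force: [-0.8, 0.1, 0.1]
width: 0.999
```

```bash
python3 -c "
from h import *
go([438.5,90,300],21)"
```

```text
t 21.5 pos [676.9 119.7 383.6] jaw 1.0 tilt 0.07 w 0.999 f [-0.8  0.1  0.1] q7 -24.0
-> shift [ 0.0839 -0.2388  0.0256] turn -0.3494
```

Emit:
move_arm(steps=[0,-0.015,0.002,-0.03,0,-0.05,0.005,-0.08,0.01,-0.09,0.01,-0.14,0.025,-0.13,0.014,-0.2,0.045,-0.17,0.018,-0.26,0.065,-0.205,0.022,-0.31,0.08,-0.23,0.025,-0.35,0.084,-0.239,0.0255,-0.35])

```text
t: 22.5
eef_pos: [437.1, 89.8, 299.5]
eef_rot: [-93.1, 89.8, -162.0]
ft_force: [0.7, -0.2, 0.7]
width: 1.004
```

```bash
python3 -c "
from h import *
s=robot.snapshot('scene')
cv2.imwrite('pics/b5.png',cv2.resize(s[100:300,260:500],None,fx=2.2,fy=2.2,interpolation=3))
go([438.5,90,218],21)
p=robot.get_state()['eef_pos'];d=42*np.array([np.cos(.3665),np.sin(.3665)])
P=[[p[0]+d[0],p[1]+d[1],p[2]-160],[438.5,90,75],[438.5,90,0]]
print(((project('scene',P)-[260,100])*2.2).round(1))"
```

```text
t 22.55 pos [437.   90.  299.6] jaw 21.0 tilt 0.17 w 1.001 f [-1.3 -0.2 -0.1] q7 -17.0
-> shift [0.0816 0.0017 0.0005] turn 0.0005
[[224.9 210.2]
 [210.2 224.8]
 [206.1 267.1]]
```

View pics/b5.png

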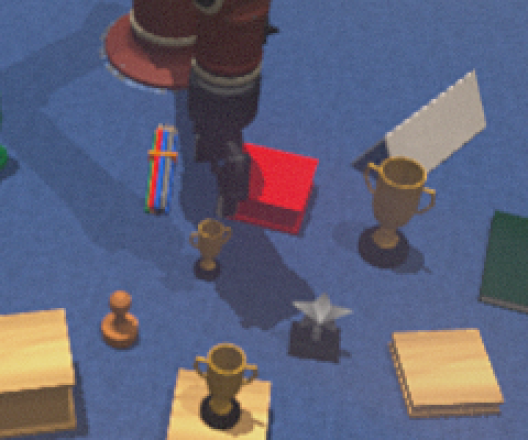

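The picture matches the projections: fingertip at (225,210) and D's rim at (210,225). C stands upright on its plinth. I'll descend on D and grip it.

Emit:
move_arm(steps=[0.012,0.0015,0.0005,0,0.026,0.0015,0.0005,0,0.04,0.0015,0.0005,0,0.054,0.0015,0.0005,0,0.067,0.0015,0.0005,0,0.076,0.0015,0.0005,0,0.081,0.0015,0.0005,0,0.0815,0.0015,0.0005,0])

```text
t: 23.55
eef_pos: [440.1, 90.3, 218.6]
eef_rot: [-101.4, 90.0, -170.3]
ft_force: [-0.2, 0.3, -0.2]
width: 1.0
```

Emit:
move_arm(steps=[0,0,0,0,0,0,0,0,0,0,0,0,0,0,0,0,0,0,0,0,0,0,0,0,0,0,0,0,0,0,0,0], gripper=1, newtons=40)

```text
t: 24.55
eef_pos: [440.3, 90.3, 219.1]
eef_rot: [74.8, 89.9, 5.8]
ft_force: [0.6, 0.0, 5.4]
width: 0.33
```

Emit:
move_arm(steps=[-0.005,0,0,0,-0.014,0,0,0,-0.03,0,0,0,-0.055,0,0,0,-0.085,0,0,0,-0.115,0,0,0,-0.145,0,0,0,-0.155,0,0,0])

```text
t: 25.55
eef_pos: [440.1, 90.3, 375.4]
eef_rot: [79.8, 89.8, 10.8]
ft_force: [-0.0, 0.5, -1.3]
width: 0.329
```

```bash
python3 -c "
from h import *
go([564,366,375])"
```

```text
t 25.55 pos [440.1  90.3 375.4] jaw 21.0 tilt 0.17 w 0.329 f [-0.   0.5 -1.3] q7 -12.0
-> shift [ 0.0009  0.2146 -0.2129] turn 0.0
```

Emit:
move_arm(steps=[0,0.011,-0.011,0,0,0.037,-0.037,0,0,0.073,-0.072,0,0,0.11,-0.109,0,0,0.147,-0.145,0,0,0.183,-0.181,0,0,0.207,-0.205,0,0,0.2145,-0.213,0])

```text
t: 26.55
eef_pos: [563.0, 369.5, 371.0]
eef_rot: [-110.5, 89.8, -179.3]
ft_force: [0.9, -0.4, -1.2]
width: 0.325
```

Emit:
move_arm(steps=[0.013,0,0,0,0.034,0,0,0,0.058,0,0,0,0.082,0,0,0,0.102,0,0,0,0.115,0,0,0,0.122,0,0,0,0.125,0,0,0])

```text
t: 27.55
eef_pos: [564.0, 366.1, 248.8]
eef_rot: [111.9, 90.0, 42.9]
ft_force: [-0.8, 0.7, 0.1]
width: 0.329
```

```bash
python3 -c "
from h import *
s=robot.snapshot('scene')
cv2.imwrite('pics/b6.png',cv2.resize(s[180:320,340:540],None,fx=2.2,fy=2.2,interpolation=3))
go([564,366,244.5])"
```

```text
t 27.6 pos [563.9 366.1 248.7] jaw 21.0 tilt 0.02 w 0.331 f [ 0.1  0.2 -1.3] q7 -34.0
-> shift [0.0042 0.     0.0002] turn 0.0
```

View pics/b6.png

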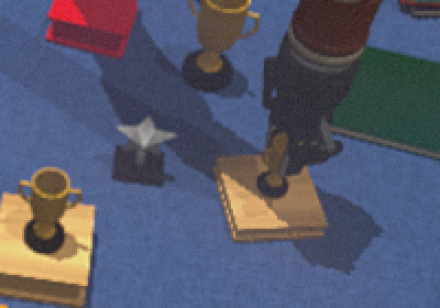

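D is about 4 mm above its plinth and close to centred, so I'll ease it down.

Emit:
move_arm(steps=[0.0007,0,0,0,0.0014,0,0,0,0.0021,0,0,0,0.0027,0,0,0,0.0033,0,0,0,0.0038,0,0,0,0.0042,0,0,0,0.0045,0,0,0])

```text
t: 28.6
eef_pos: [563.9, 366.0, 244.3]
eef_rot: [149.6, 90.0, 80.6]
ft_force: [0.1, -0.1, -0.5]
width: 0.328
```

Emit:
move_arm(steps=[0.0003,0,0,0,0.0006,0,0,0,0.0009,0,0,0,0.0011,0,0,0,0.0013,0,0,0,0.0015,0,0,0,0.0015,0,0,0,0.0015,0,0,0])

```text
t: 29.6
eef_pos: [563.8, 366.1, 244.2]
eef_rot: [65.0, 90.0, -3.9]
ft_force: [-1.3, -1.7, 7.7]
width: 0.335
```

Emit:
move_arm(steps=[0,0,0,0,0,0,0,0,0,0,0,0,0,0,0,0,0,0,0,0,-0.006,0,0,0,-0.018,0,0,0,-0.035,0,0,0], gripper=-1)

```text
t: 30.6
eef_pos: [563.9, 366.1, 278.8]
eef_rot: [178.3, 90.0, 109.3]
ft_force: [0.4, 0.4, -0.3]
width: 1.0
```

Emit:
move_arm(steps=[-0.02,0,0,0,-0.04,0,0,0,-0.06,0,0,0,-0.08,0,0,0,-0.1,0,0,0,-0.11,0,0,0,-0.12,0,0,0,-0.12,0,0,0])

```text
t: 31.6
eef_pos: [563.9, 366.1, 398.5]
eef_rot: [108.3, 89.9, 39.3]
ft_force: [0.1, 0.6, 0.2]
width: 1.002
```

```bash
python3 -c "
from h import *
go([374,302,360],-28)"
```

```text
t 31.6 pos [563.9 366.1 398.5] jaw 21.0 tilt 0.07 w 1.002 f [0.1 0.6 0.2] q7 -30.0
-> shift [ 0.0383 -0.2003 -0.0083] turn 0.8557
```

Emit:
move_arm(steps=[0,-0.01,0,0.06,0,-0.035,-0.001,0.18,0,-0.065,-0.003,0.32,0.01,-0.1,-0.004,0.46,0.02,-0.135,-0.006,0.6,0.03,-0.17,-0.007,0.74,0.037,-0.192,-0.008,0.83,0.038,-0.2,-0.008,0.856])

```text
t: 32.6
eef_pos: [373.0, 301.3, 359.1]
eef_rot: [-17.7, 89.9, -135.7]
ft_force: [0.7, 0.4, 0.1]
width: 1.003
```

```bash
python3 -c "
from h import *
s=robot.snapshot('scene')
cv2.imwrite('pics/b7.png',cv2.resize(s[100:300,340:560],None,fx=2.2,fy=2.2,interpolation=3))
go([374,302,268],-28)
p=robot.get_state()['eef_pos'];d=42*np.array([np.cos(.489),-np.sin(.489)])
P=[[p[0]+d[0],p[1]+d[1],p[2]-160],[374,302,135],[374,302,0]]
print(((project('scene',P)-[340,100])*2.2).round(1))"
```

```text
t 32.65 pos [373.  301.4 359.4] jaw -28.0 tilt 0.13 w 1.001 f [ 0.2 -0.7  0.8] q7 -81.0
-> shift [ 0.0914  0.0007 -0.0012] turn 0.0004
[[217.5 146.5]
 [223.8 168.7]
 [203.  247.3]]
```

View pics/b7.png

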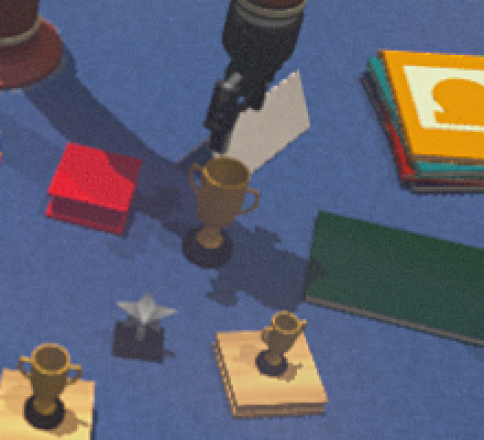

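Aligned: the rim is at (222,170) against a projected (224,169), and the near fingertip is at (218,147). D stands upright on the low plinth at (275,370). I'll descend on A.

Emit:
move_arm(steps=[0.012,0.0005,-0.001,0,0.028,0.0005,-0.001,0,0.044,0.0005,-0.001,0,0.06,0.0005,-0.001,0,0.075,0.0005,-0.001,0,0.085,0.0005,-0.001,0,0.091,0.0005,-0.001,0,0.0915,0.0005,-0.001,0])

```text
t: 33.65
eef_pos: [375.5, 302.5, 267.9]
eef_rot: [-36.7, 90.0, -154.7]
ft_force: [0.2, 0.0, 0.4]
width: 1.0
```

Emit:
move_arm(steps=[0,0,0,0,0,0,0,0,0,0,0,0,0,0,0,0,0,0,0,0,0,0,0,0,0,0,0,0,0,0,0,0], gripper=1, newtons=45)

```text
t: 34.65
eef_pos: [375.1, 302.8, 268.8]
eef_rot: [179.0, 89.9, 61.0]
ft_force: [-1.4, 0.1, 5.8]
width: 0.61
```

Emit:
move_arm(steps=[-0.005,0,0,0,-0.014,0,0,0,-0.03,0,0,0,-0.055,0,0,0,-0.085,0,0,0,-0.115,0,0,0,-0.14,0,0,0,-0.15,0,0,0])

```text
t: 35.65
eef_pos: [375.3, 302.2, 419.6]
eef_rot: [151.1, 89.9, 33.1]
ft_force: [-0.1, -0.0, -4.4]
width: 0.608
```

```bash
python3 -c "
from h import *
go([655,-92.5,418])"
```

```text
t 35.65 pos [375.3 302.2 419.6] jaw -28.0 tilt 0.13 w 0.608 f [-0.1 -0.  -4.4] q7 -79.0
-> shift [0.0016 0.4324 0.2169] turn 0.0
```

Emit:
move_arm(steps=[0,0.01,0.005,0,0,0.03,0.015,0,0,0.06,0.03,0,0,0.095,0.048,0,0,0.13,0.065,0,0,0.165,0.083,0,0,0.2,0.1,0,0,0.235,0.118,0])

```text
t: 36.65
eef_pos: [527.7, 85.5, 416.4]
eef_rot: [-42.7, 89.8, -160.8]
ft_force: [0.5, -0.4, -3.4]
width: 0.61
```

Emit:
move_arm(steps=[0,0.035,0.018,0,0,0.07,0.035,0,0,0.105,0.053,0,0,0.138,0.069,0,0,0.165,0.083,0,0,0.185,0.093,0,0,0.195,0.098,0,0,0.1975,0.099,0])

```text
t: 37.65
eef_pos: [655.0, -93.2, 416.7]
eef_rot: [-64.9, 89.8, 177.1]
ft_force: [0.4, 1.0, -2.9]
width: 0.612
```

```bash
python3 -c "
from h import *
go([655,-92.5,354])"
```

```text
t 37.65 pos [655.  -93.2 416.7] jaw -28.1 tilt 0.17 w 0.612 f [ 0.4  1.  -2.9] q7 -29.0
-> shift [ 0.0627 -0.0002 -0.0008] turn 0.0
```

Emit:
move_arm(steps=[0.008,0,0,0,0.02,0,-0.0005,0,0.032,0,-0.0005,0,0.042,0,-0.0005,0,0.049,0,-0.0005,0,0.053,0,-0.0005,0,0.056,0,-0.0005,0,0.057,0,-0.0005,0])

```text
t: 38.65
eef_pos: [655.4, -91.9, 361.3]
eef_rot: [129.7, 90.0, 11.7]
ft_force: [-0.1, -0.1, -3.9]
width: 0.614
```

```bash
python3 -c "
from h import *
s=robot.snapshot('scene')
cv2.imwrite('pics/b8.png',cv2.resize(s[150:320,180:380],None,fx=2.2,fy=2.2,interpolation=3))
go([655,-92.5,354])"
```

```text
t 38.7 pos [655.4 -91.9 361.3] jaw -28.0 tilt 0.02 w 0.611 f [ 0.2  0.2 -4. ] q7 -30.0
-> shift [ 0.0073 -0.0001  0.0007] turn 0.0
```

View pics/b8.png

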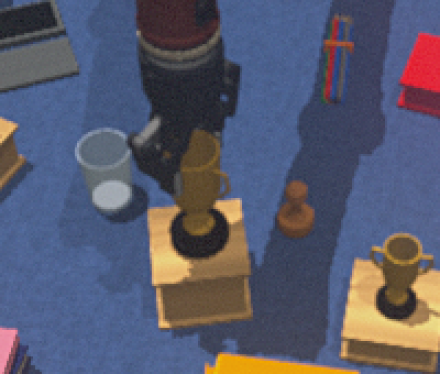

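A is about 7 mm above its plinth, with its base at (199,232) over a top centred at (199,241), and the glass is untouched. I'll ease it down.

Emit:
move_arm(steps=[0.001,0,0.0005,0,0.002,0,0.0005,0,0.003,0,0.0005,0,0.004,0,0.0005,0,0.0048,0,0.0005,0,0.0055,0,0.0005,0,0.006,0,0.0005,0,0.0065,0,0.0005,0])

```text
t: 39.7
eef_pos: [655.1, -92.3, 354.7]
eef_rot: [177.0, 90.0, 59.0]
ft_force: [0.0, 1.4, -3.6]
width: 0.611
```

Emit:
move_arm(steps=[0.0004,0,0,0,0.0008,0,0,0,0.0012,0,0,0,0.0015,0,0,0,0.0018,0,0,0,0.002,0,0,0,0.002,0,0,0,0.002,0,0,0])

```text
t: 40.7
eef_pos: [655.1, -92.2, 354.0]
eef_rot: [119.8, 90.0, 1.8]
ft_force: [-3.3, 1.0, 5.0]
width: 0.608
```

Contact. I'll release, rise and retreat toward the base side so the final pictures are clear.

Emit:
move_arm(steps=[0,0,0,0,0,0,0,0,0,0,0,0,0,0,0,0,0,0,0,0,-0.006,0,0,0,-0.018,0,0,0,-0.035,0,0,0], gripper=-1)

```text
t: 41.7
eef_pos: [655.2, -92.3, 388.9]
eef_rot: [156.0, 90.0, 38.0]
ft_force: [-0.0, 0.5, 0.4]
width: 1.003
```

Emit:
move_arm(steps=[-0.015,0,0,0,-0.03,0,0,0,-0.045,0,0,0,-0.055,0,0,0,-0.06,0,0,0,-0.065,0,0,0,-0.065,0,0,0,-0.065,0,0,0])

```text
t: 42.7
eef_pos: [655.1, -92.3, 452.2]
eef_rot: [-70.7, 89.9, 171.3]
ft_force: [-0.2, -0.3, -0.2]
width: 1.001
```

```bash
python3 -c "
from h import *
go([470,20,450])"
```

```text
t 42.7 pos [655.1 -92.3 452.2] jaw -28.0 tilt 0.06 w 1.001 f [-0.2 -0.3 -0.2] q7 -29.0
-> shift [ 0.0024 -0.2161 -0.0123] turn 0.0
```

Emit:
move_arm(steps=[0,-0.015,-0.001,0,0,-0.045,-0.003,0,0,-0.08,-0.005,0,0,-0.12,-0.007,0,0,-0.16,-0.009,0,0,-0.195,-0.011,0,0,-0.215,-0.012,0,0,-0.216,-0.012,0])

```text
t: 43.7
eef_pos: [469.2, 20.5, 452.9]
eef_rot: [-31.0, 90.0, -148.9]
ft_force: [0.4, 0.4, 1.0]
width: 1.001
```

```bash
python3 -c "
from h import *
s=robot.snapshot('scene');t=robot.snapshot('top')
cv2.imwrite('pics/f_s.png',s);cv2.imwrite('pics/f_t.png',t)
cv2.imwrite('pics/f1.png',cv2.resize(s[110:325,125:495],None,fx=2.15,fy=2.15,interpolation=3))
cv2.imwrite('pics/f2.png',cv2.resize(t[115:290,170:505],None,fx=2.35,fy=2.35,interpolation=3))"
```

```text
(no output)
```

View pics/f1.png

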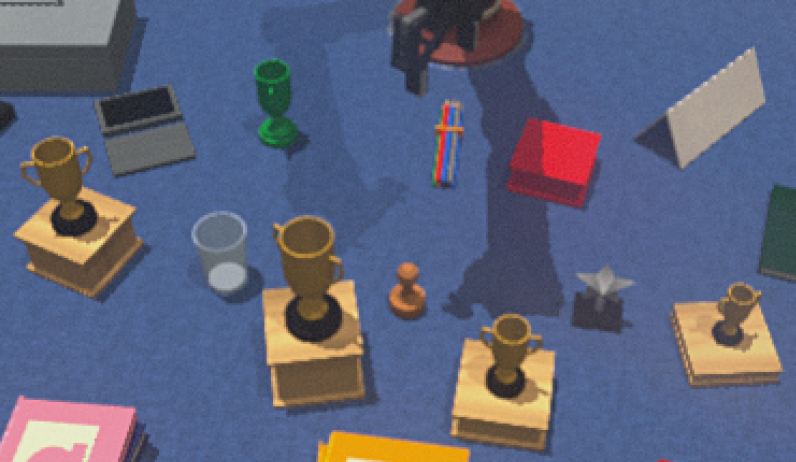

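View pics/f2.png

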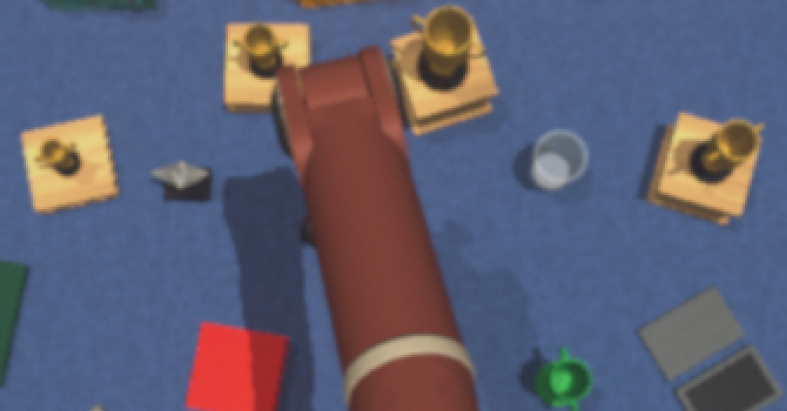

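All four cups stand on their plinths, and the star, glass and green cup look unmoved. I'll check the centring numerically: the black base discs against the plinth corners in both views.

Run:
```python
from h import *
Z={'a':85,'b':65,'c':45,'d':25}; D={'a':62,'b':53,'c':44,'d':34}
N={'a':(655,-92.5),'b':(534.5,-402),'c':(677,120),'d':(564,366)}
for n,f in(('scene','f_s'),('top','f_t')):
    im=cv2.imread(f'pics/{f}.png'); im0=cv2.imread(f'pics/{n}0.png')
    for k in 'abcd':
        # bare top from first picture: quad corners -> centre by diagonals
        c=project(n,[[*N[k],Z[k]]])[0]; x,y=c.astype(int)
        h=cv2.cvtColor(im0,cv2.COLOR_BGR2HSV); m=cv2.inRange(h,(8,60,175 if n=='scene' else 185),(28,200,255))
        m=cv2.morphologyEx(m,cv2.MORPH_CLOSE,np.ones((3,3)))
        ct=[q for q in cv2.findContours(m,0,1)[0] if cv2.pointPolygonTest(q,(float(x),float(y)),False)>=0][0]
        w=np.array([plane(n,tuple(p),Z[k])[:2] for p in cv2.approxPolyDP(cv2.convexHull(ct),4,True)[:,0]])
        r=cv2.minAreaRect(np.array([plane(n,tuple(p),Z[k])[:2] for p in cv2.convexHull(ct)[:,0]],np.float32))
        # dark base: pixel to plane 4 mm above top
        g=im.max(axis=2); b=(g<85).astype(np.uint8)
        mask=np.zeros_like(b); R=int(D[k]*.45); mask[max(0,y-R):y+R,x-R:x+R]=1; b=b*mask
        nn,l,st,ce=cv2.connectedComponentsWithStats(b); i=1+np.argmax(st[1:,4])
        pts=cv2.findNonZero((l==i).astype(np.uint8))[:,0]
        e=cv2.minAreaRect(np.array([plane(n,tuple(p),Z[k]+4)[:2] for p in pts],np.float32))
        print(n,k,'plinth',np.round(r[0],1),np.round(r[1]),'base',np.round(e[0],1),np.round(e[1]),'diff',(np.array(e[0])-r[0]).round(1))
```

```text
scene a plinth [682.9 -84.9] [152. 100.] base [654.4 -90.4] [67. 58.] diff [-28.5  -5.6]
scene b plinth [ 538.  -401.4] [100. 100.] base [ 537.8 -401.8] [57. 49.] diff [-0.2 -0.5]
scene c plinth [691. 120.] [101. 121.] base [680.6 120.3] [41. 39.] diff [-10.3   0.3]
scene d plinth [572.9 364. ] [107. 105.] base [566.4 366.2] [29. 33.] diff [-6.5  2.2]
top a plinth [653.1 -92.8] [ 99. 100.] base [644.7 -88. ] [54. 39.] diff [-8.5  4.8]
top b plinth [ 532.6 -402.2] [100.  98.] base [ 530.9 -398.5] [45. 38.] diff [-1.6  3.7]
top c plinth [675.8 119.6] [98. 98.] base [669.6 119.1] [25. 35.] diff [-6.3 -0.5]
top d plinth [562.2 365.1] [ 99. 100.] base [558.1 361.7] [16. 26.] diff [-4.2 -3.4]
```

Where the mask took in a plinth's front face, I removed that overhang. On that basis the scene view puts the bases within about 4 mm of the plinth centres. In the top view the bowls hide part of the bases, and it still agrees within 10 mm. The star and glass are at the same pixels as at the start, so I'm handing in.

```bash
python3 -c "
from h import *
print(robot.finish_job()); print(robot.get_state()['t'])"
```

```text
the job is handed in; nothing more can be done
None
the job is handed in; nothing more can be done
```

All four brass cups now stand upright on the plinths of their own rank, and the job was handed in at about 44 s of the 106 s allowed. The robot gave no verdict. I gripped each cup across its bowl and lowered it until contact; the wrist force read 5–8 N after each set-down. I then released the cup and backed the gripper clear.

**Cup centring:** the scene view puts every base within about 4 mm of its plinth's centre. For plinths A, C and D the colour mask also took in the front face, giving raw offsets of 28, 10 and 7 mm, so I subtracted that overhang by hand. The top view showed 4–10 mm, because the bowls hide part of the bases there. All of these, apart from the uncorrected A figure, are inside the 15 mm limit.

**Star trophy, glass and look-alikes:** by eye, all appear where they were at the start.

**Disagreement:** my two-view heights came out about 8 mm low for the plinths and 3–5 mm low for the cups compared with the text. The rank order was still clear. The arm's heights at contact agreed with the text's plinth heights to within about 1 mm.

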